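Load the gravity feeder: cartridge first, spray can second

TASK

Load the sloping gravity feeder so that the yellow grease cartridge is dispensed first and the green-capped spray can second: put in the cartridge and let it roll down to the front stop, then put in the spray can behind it so that it comes to lie against the cartridge. Both lie crosswise on the track, either way round, and are let go. Leave the glue bottle and the roll of labels where they stand.

Things in the scene. Friction and masses are not known exactly. Their poses are not given: they have to be found in the camera images.
- cartridge: Yellow grease cartridge, a cylinder 50 mm in diameter and 151 mm long, about 0.2 kg, lying level on its side in a grey V-rest. Origin at the centre of its flat base end; its z axis runs along the cylinder to the nozzle end.
- cartridge_mid (a point): Middle of the cartridge, on its axis, halfway along (grasp here: 50 mm wide). In the rest it is about 50 mm above the bench. z runs along the cylinder.
- spray: Spray can with a white body and a green cap, a cylinder about 50 mm in diameter and 171 mm long, about 0.2 kg, lying level on its side in the other V-rest. Origin at the centre of its base end; z runs along the can to the cap. The rests may stand either way about.
- spray_mid (a point): Middle of the spray can, on its axis, halfway along (grasp here: about 50 mm wide). In the rest it is about 51 mm above the bench. z runs along the can.
- feeder_front (a point): Front place of the feeder: where the middle of a 50 mm cylinder lies when it rests on the track against the front stop; about 66 mm above the bench. x points level and up-slope, to the raised end; y level across the track (items lie along y); z up.
- feeder_second (a point): Second place: middle of a 50 mm cylinder that rests on the track against one in the front place; 48 mm up-slope of feeder_front in x and 13 mm higher.
- feeder_entry (a point): Loading point at the open raised end: middle of a 50 mm cylinder resting on the track there, 106 mm up-slope of feeder_front in x and 28 mm higher (about 94 mm above the bench). Clear from above. An item let go a few mm above this point rolls down by itself.
- feeder: Fixed blue frame, 205 mm long, aluminium track sloping 15 degrees up along its x. The track is 198 mm wide between side plates 45 mm high, with a 56 mm gap along its middle for the fingers. Front stop 34 mm high, lip 14 mm high at the raised end. Two thin steel hoops cross 63 mm above the track at the front place: load behind them. Origin on the bench at the middle; y across.
- rest_a: Fixed grey V-rest that holds the cartridge: 62 mm across, 112 mm long (along the item, its y axis), about 48 mm high. Two V supports 18 mm thick, centred 45 mm either side of its middle, leave 70 mm between them for the fingers, over a plate 10 mm thick. Origin on the bench at its middle.
- rest_b: An identical grey V-rest that holds the spray can.
- glue_bottle: Bystander: white glue bottle with a blue nozzle, 46 mm in diameter, 147 mm high, standing; origin at the centre of its base.
- label_roll: Bystander: roll of white labels, 73 mm in diameter, 40 mm high, lying flat; origin at the centre of its underside.

How it is judged:
By the outcome, as a careful person would: the job done as asked, in the order asked, and still so for the second after the job is handed in, with the robot touching nothing.
It also fails if it takes over 54 s, if anything falls off the work surface, if the arm or the gripper's body presses on something with over 40 N, if the wrist force passes 120 N, or if a joint passes its speed limit or range.

ROBOT

A 7-joint arm with a two-finger parallel gripper is mounted at the origin on a cart in front of the work surface, level with it; the furniture and walls round the work are solid. World frame = base frame: x ahead of the robot, y to its left, z up, the work surface at z = 0. Lengths are in m, angles in rad, forces in N, time in s.
With the tool pointing down it reaches from about 0.425 to 0.875 m from the base axis. Payload 4.7 kg.
Tool frame: the origin (TCP) lies at the very end of the fingers, on their centre line; the grasp point (between the pads) lies behind it (env.grasp_offset is the z of the grasp point in the tool frame, in m); z points along the fingers, y is the line along which they close (so a half turn about z gives the same grasp; the last joint's range is limited). The gripper opens to 85 mm and grips with 20 to 120 N. Pads are 22 mm wide; open, the fingers measure 114 mm over their backs; the gripper's body (76 mm by 85 mm) begins 54 mm behind the grasp point. The pads swing forward as they close: fully open they stand 13 mm farther back than shut.
Start: joints at [-1.277, 0.321, -0.07, 1.45, 0.023, 1.371, -0.057], TCP at [0.18, 0.625, 0.231] pointing down, gripper open.
Joint ranges: [-2.86, 2.86], [-0.3, 2.09], [-1.38, 1.24], [0.06, 2.45], [-1.56, 4.7], [0.09, 2.05], [-2.69, 2.69]. Speed limits (rad/s): [2.57, 2.57, 3.14, 3.14, 3.14, 3.14, 3.14].

INTERFACE

Orientations are given as a 3x3 rotation matrix whose columns are the frame's x, y, z axes.
In Python, from cell import read_state, cams, hand_in, env gives the robot as it stands.
- The arm moves only by the tool apply_moves, never from a script. Its argument "rows" is a list of rows, each a list of 2 entries, a list of its own where there are three numbers: the shift along the world's x, y, z scaled (see below), then the turn, a rotation vector about the world's x, y, z scaled (see below). A call has 1 to 8 rows; each row shifts and turns the commanded pose from where the row before left it; what a row does not reach is not made up. The controller multiplies each number of a shift by 20 mm and each number of a turn by 5 degrees. A row lasts 1/8 s, in which the tool goes at most 62.5 mm and 10.7 degrees, less where a joint would pass 70% of its speed; a pose out of reach is approached as far as the arm can. A call with a number of a shift or a turn outside -1 to 1 is refused whole. A call with a gripper value outside its range is refused whole. "hand" is the opening, from -1 (shut) to 1 (fully open), set as the call begins (left out, the last holds). The fingers move at their own pace and stop on an object; "squeeze" is the grip in N (left out, the last holds). Time passes only in rows, so rows that do not move let the fingers close. It gives the time, the measured TCP pose, the force, the opening and the grip force at its end, in the units of the state.
- read_state(): the state, without advancing time (a new reading comes with each control period).
- cams.camera(name): name is "side" or "top"; returns (picture, depth): 400x640x3 uint8, red, green, blue; 400x640 float32, m along the optical axis (not along the pixel's ray), 0 where there is no reading.
- cams.camera_info(name): a dict with "camera_matrix" (3x3 intrinsics, pixels), "rvec" (rotation vector, rad) and "tvec" (3), from world to camera coordinates, as OpenCV has them. Camera axes: x right, y down, z forward; pixel columns grow to the right and rows downward; lengths in m; the calibration is good to about 2 mm. A picture is of the moment at which its call begins. camera_info takes no time and is no camera call.
- hand_in(): hands the job in; it is judged then, once.
The state is a dict: "time": time; "qpos": joint angles; "joint_velocities": joint speeds; "effort": joint torques, N m; "tcp_pos": TCP position; "ee_rot": TCP orientation; "ft_force": force on the tool from outside, world axes, zero at the start; "moment": the same for the moment, N m; "opening": finger opening in m; "gripper_force": force on a finger pad.
Only numpy, scipy, OpenCV 4.12 (cv2) and the standard library are available. Lean on these libraries where they do the work, as an engineer would, in place of code of your own. Each camera call takes 0.05 s, during which the arm holds its last target. There are 200 camera calls.

## Working session

There is one attempt and no reset: what is moved stays moved. The work goes in short steps, Python scripts to look and compute and a tool call to move; the robot and the scene stay as the last step left them, time stands still between calls to the robot, and variables do not carry over. Pictures are saved under pics/ and viewed, at most 10 in all, crops included, and the job is handed in when it is done.

Besides the shell and the picture viewer there is one more tool, called after ">>>" as a command line: name --argument value ..., lists and objects as JSON in quotes. apply_moves: Moves the arm, as the interface text tells. Its arguments: {"type":"object","properties":{"rows":{"type":"array"},"hand":{"type":"number"},"squeeze":{"type":"number"}},"required":["rows"]}

```bash
ls; mkdir -p pics; cat > h.py <<'E'
import numpy as np, cv2
from cell import read_state, cams, hand_in, env
def cloud(n):
    im,d=cams.camera(n); c=cams.camera_info(n); K=np.array(c["camera_matrix"]); R=cv2.Rodrigues(np.array(c["rvec"],float))[0]; t=np.array(c["tvec"],float).ravel()
    v,u=np.mgrid[:400,:640]
    p=np.stack([(u-K[0,2])/K[0,0]*d,(v-K[1,2])/K[1,1]*d,d],-1)
    w=(p-t)@R
    w[d==0]=np.nan
    return im,w
E
python3 - <<'E'
from h import *
for n in("top","side"):
    im,w=cloud(n); cv2.imwrite(f"pics/{n}0.png",im[...,::-1]); np.savez(f"{n}0.npz",im=im,w=w)
s=read_state(); print(s["time"],s["tcp_pos"],s["ee_rot"],env.grasp_offset,s["opening"])
E
```

```text
pics
0.1 [0.17941861 0.62423474 0.23030412] [[-9.61114519e-01  2.76149813e-01 -4.04057283e-04]
 [ 2.76150094e-01  9.61112968e-01 -1.72842614e-03]
 [-8.89598591e-05 -1.77279591e-03 -9.99998425e-01]] -0.0187 0.08509879838762521
```

View pics/top0.png

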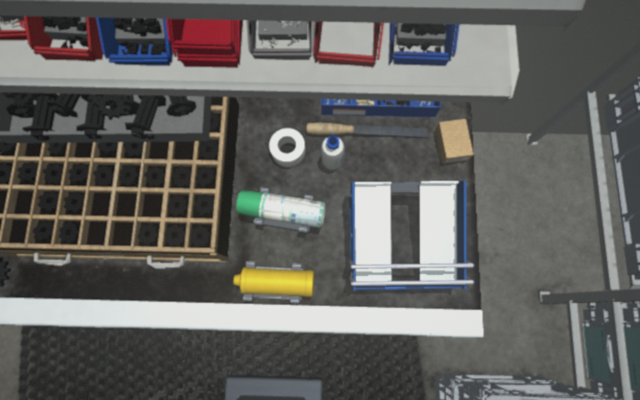

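View pics/side0.png

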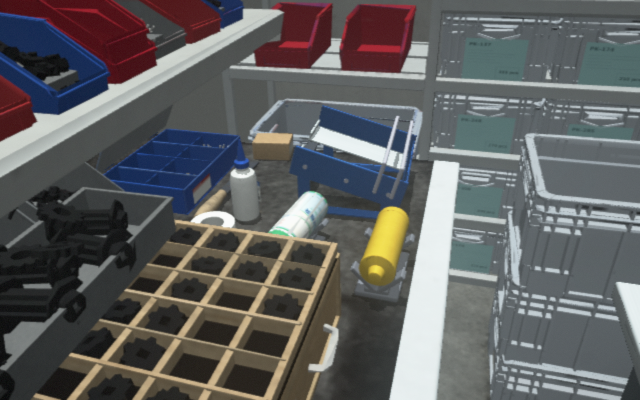

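Top view: cartridge at about (275,282), nozzle to the left; spray can at about (282,210), cap to the left; feeder at (350–470, 180–290) with the hoops (front) near row 270 and the raised end near row 183. A white rail lies at row 315 and an overhead shelf above row 95. The arm is out of view.

```bash
python3 - <<'E'
from h import *
T=np.load("top0.npz");S=np.load("side0.npz")
def fit(P,name):
    # P surface points: axis via top view (PCA), radius fit
    c=np.median(P,0); q=P[np.linalg.norm(P-c,axis=1)<.12]
    m=q.mean(0); 
    r=cv2.minAreaRect((q[:,:2]*1000).astype(np.float32)); print(name,len(q),"z",np.nanpercentile(q[:,2],[2,50,98]).round(3),r)
for n,D in(("top",T),("side",S)):
    im=D["im"];w=D["w"];hsv=cv2.cvtColor(im,cv2.COLOR_RGB2HSV);H,s,v=[hsv[...,i] for i in range(3)]
    u=np.arange(640)[None]+0*H.astype(int); vv=np.arange(400)[:,None]+0*u
    ye=(H>20)&(H<32)&(s>150)&~np.isnan(w[...,0])
    ye&=((u>230)&(u<320)&(vv>262)&(vv<302)) if n=="top" else ((u>355)&(u<412)&(vv>203)&(vv<290))
    fit(w[ye],n+" cart")
    gr=(H>60)&(H<80)&(s>150)&~np.isnan(w[...,0])
    if n=="top": gr&=(u>230)&(u<270)&(vv>185)&(vv<220)
    fit(w[gr],n+" cap")
    z=(w[...,2]>.035)&(w[...,2]<.09)
    if n=="top":
        fit(w[z&(u>230)&(u<328)&(vv>186)&(vv<232)],"top spray>0.035")
        # high-part axis
        for nm,k in(("cart",ye&(w[...,2]>.06)),("spray",(w[...,2]>.063)&(u>230)&(u<328)&(vv>186)&(vv<232))):
            q=w[k]; print(nm,cv2.minAreaRect((q[:,:2]*1000).astype(np.float32)),q.mean(0))
        for p in[(352,182),(466,181),(469,288),(356,290),(370,190),(370,250),(440,190),(440,250),(405,183),(412,268),(412,282),(358,268),(470,266),(330,145),(287,148),(400,315),(200,315),(490,60),(400,90),(220,180),(380,105),(380,130),(455,140),(150,200),(150,130),(600,250),(405,230)]:
            print(p,np.round(w[p[1],p[0]],3),im[p[1],p[0]])
E
```

```text
top cart 1772 z [0.057 0.07  0.076] ((474.565673828125, -91.58504486083984), (150.89520263671875, 44.962547302246094), 88.70449829101562)
top cap 0 z nan ((0.0, 0.0), (0.0, 0.0), 0.0)
top spray>0.035 2426 z [0.042 0.07  0.076] ((618.6537475585938, -98.46686553955078), (171.38250732421875, 74.99793243408203), 81.83638763427734)
cart ((474.4635925292969, -93.08465576171875), (147.8610382080078, 44.71990203857422), 88.8550796508789) [ 0.47421759 -0.09922622  0.06988806]
spray ((617.7438354492188, -98.47315216064453), (171.35682678222656, 45.54123306274414), 82.73347473144531) [ 0.61674055 -0.10183497  0.07094327]
(352, 182) [ 0.653 -0.236  0.128] [ 65  85 121]
(466, 181) [ 0.697 -0.484 -0.001] [ 79  90 113]
(469, 288) [ 0.474 -0.479 -0.002] [82 81 80]
(356, 290) [ 0.464 -0.253  0.001] [62 70 88]
(370, 190) [ 0.651 -0.273  0.079] [230 231 229]
(370, 250) [ 0.539 -0.276  0.054] [230 231 229]
(440, 190) [ 0.654 -0.407  0.08 ] [229 231 229]
(440, 250) [ 0.542 -0.411  0.052] [229 231 229]
(405, 183) [ 0.667 -0.341  0.078] [104 109 115]
(412, 268) [ 0.511 -0.366 -0.   ] [ 99 100 102]
(412, 28
[... 393 characters left out ...]
  0.304] [177 179 175]
(220, 180) [0.656 0.009 0.111] [133 117  93]
(380, 105) [ 0.842 -0.296  0.051] [ 63  84 129]
(380, 130) [ 0.802 -0.3    0.013] [93 95 99]
(455, 140) [ 0.774 -0.453  0.037] [190 165 127]
(150, 200) [0.617 0.141 0.098] [35 33 31]
(150, 130) [0.728 0.125 0.17 ] [57 58 58]
(600, 250) [ 0.626 -1.051 -0.499] [85 86 84]
(405, 230) [ 0.588 -0.352  0.002] [81 81 79]
side cart 2018 z [0.052 0.069 0.074] ((474.4035339355469, -90.05680847167969), (152.0936737060547, 44.32300567626953), 88.71208190917969)
side cap 0 z nan ((0.0, 0.0), (0.0, 0.0), 0.0)
  return _methods._mean(a, axis=axis, dtype=dtype,
  ret = um.true_divide(
<stdin>:6: RuntimeWarning: Mean of empty slice.
  return np.nanmean(a, axis, out=out, keepdims=keepdims)
```

```bash
python3 - <<'E'
from h import *
T=np.load("top0.npz");im=T["im"];w=T["w"]
u=np.arange(640)[None]+np.zeros((400,1),int); v=np.arange(400)[:,None]+0*u
for n,b in(("cart",(230,318,262,302)),("spray",(234,328,186,232))):
    k=(u>b[0])&(u<b[1])&(v>b[2])&(v<b[3])&(w[...,2]>.066); q=w[k]
    # slices along y: topmost x by mid of range
    a=np.linalg.svd(q[:,:2]-q[:,:2].mean(0),full_matrices=False)[2][0]; a*=np.sign(a[1])
    s=q[:,:2]@a; print(n,"axis",a.round(4),"deg from y",np.degrees(np.arctan2(-a[0],a[1])).round(2),"ztop",np.percentile(q[:,2],[90,99]), "mid", (q[:,:2].mean(0)+a*((s.max()+s.min())/2-s.mean())).round(4), "len",np.ptp(s))
white=(im.min(-1)>215)&(u>350)&(u<465)&(v>185)&(v<258)&(w[...,2]>.04)&(w[...,2]<.1)
q=w[white]; A=np.c_[q[:,:2],np.ones(len(q))]
for _ in range(3):
    c=np.linalg.lstsq(A,q[:,2],rcond=None)[0]; r=abs(A@c-q[:,2]); A=A[r<.004];q=q[r<.004]
g=c[:2]; sl=np.degrees(np.arctan(np.linalg.norm(g))); X=g/np.linalg.norm(g); print("slope",sl,"ang",np.degrees(np.arctan2(X[1],X[0])),len(q),r.std())
# gap edges
from collections import defaultdict
rows=[]
for r in range(188,258,3):
    wr=np.where(white[r])[0]; L=wr[wr<405];R=wr[wr>405]
    if len(L) and len(R): rows.append([*w[r,L.max(),:2],*w[r,R.min(),:2],*w[r,L.min(),:2],*w[r,R.max(),:2]])
rows=np.array(rows); mid=(rows[:,:2]+rows[:,2:4])/2; gw=np.linalg.norm(rows[:,:2]-rows[:,2:4],axis=1)
print("gap",np.median(gw)); p=np.polyfit(mid[:,0],mid[:,1],1); print("mid line",p,"ang",np.degrees(np.arctan(p[0])))
for i in(0,2,4,6): 
    pp=np.polyfit(rows[:,i],rows[:,i+1],1); print(i,pp,np.degrees(np.arctan(pp[0])))
print("z at mid x=.6",c@[.6,np.polyval(p,.6),1],"plane",c)
# lip/front
for a in (366,380,435,450):
    print(a,[(r,*w[r,a].round(3)) for r in (179,180,181,182,183,184,186,254,258,262,264,266,268,270,274,278,281,283,285,287,289)])
k=(w[...,2]>.2)&(u>230)&(u<520)&(v<110); print("shelf min x",np.nanmin(w[k][:,0]), "z",np.nanpercentile(w[k][:,2],[1,50,99]))
S=np.load("side0.npz")["w"]
E
```

```text
cart axis [0.0179 0.9998] deg from y -1.02 ztop [0.07431349 0.07613329] mid [ 0.475  -0.0993] len 0.13533330955699477
spray axis [0.145  0.9894] deg from y -8.33 ztop [0.07505914 0.07686692] mid [ 0.6178 -0.0983] len 0.17143264237265987
slope 14.992943056921757 ang 1.9286626180821371 4701 0.0008769028830718072
gap 0.061528000615257705
mid line [ 0.03032729 -0.35983709] ang 1.7370935208631573
0 [ 0.02793988 -0.3276052 ] 1.600420628722887
2 [ 0.03266864 -0.39204522] 1.8711095299482488
4 [ 0.03358729 -0.26765464] 1.9236865416883704
6 [ 0.03851886 -0.45653031] 2.205877403113178
z at mid x=.6 0.06670376479317872 plane [ 0.26766547  0.00901343 -0.09081616]
366 [(179, np.float64(0.696), np.float64(-0.272), np.float64(-0.001)), (180, np.float64(0.694), np.float64(-0.272), np.float64(-0.001)), (181, np.float64(0.692), np.float64(-0.272), np.float64(-0.002)), (182, np.float64(0.661), np.float64(-0.264), np.float64(0.101)), (183, np.float64(0.66), np.float64(-0.264), np.float64(0.097)), (184, np.float64(0.662), np.float64(-0.265), np.float64(0.084)), (186, np.float64(0.658), np.float64(-0.265),
[... 4381 characters left out ...]
64(0.506), np.float64(-0.412), np.float64(0.113)), (268, np.float64(0.509), np.float64(-0.432), np.float64(0.039)), (270, np.float64(0.505), np.float64(-0.431), np.float64(0.041)), (274, np.float64(0.498), np.float64(-0.432), np.float64(0.038)), (278, np.float64(0.49), np.float64(-0.432), np.float64(0.035)), (281, np.float64(0.48), np.float64(-0.413), np.float64(0.107)), (283, np.float64(0.477), np.float64(-0.413), np.float64(0.104)), (285, np.float64(0.475), np.float64(-0.424), np.float64(0.065)), (287, np.float64(0.472), np.float64(-0.423), np.float64(0.066)), (289, np.float64(0.471), np.float64(-0.44), np.float64(0.002))]
shelf min x 0.7399362249506565 z [0.27104168 0.30904584 0.49793309]
```

>>> apply_moves --rows '[[[1,-1,0],[0,0,-0.5]],[[1,-1,0],[0,0,-0.5]],[[1,-1,0],[0,0,-0.5]],[[1,-1,0],[0,0,-0.5]],[[1,-1,0],[0,0,-0.5]],[[1,-1,0],[0,0,-0.5]],[[1,-1,0],[0,0,-0.5]],[[1,-1,0],[0,0,-0.5]]]' --hand 1 --squeeze 40

```text
time: 1.1
tcp_pos: [0.3408, 0.4634, 0.2314]
ee_rot: [[-0.807, 0.591, 0.0], [0.591, 0.807, 0.0], [-0.0, 0.0, -1.0]]
ft_force: [1.3, -1.0, 0.4]
opening: 0.0859
gripper_force: 0.0
```

>>> apply_moves --rows '[[[0.8,-1,0],[0,0,-0.5]],[[0.8,-1,0],[0,0,-0.5]],[[0.8,-1,0],[0,0,-0.5]],[[0.8,-1,0],[0,0,-0.5]],[[0.8,-1,0],[0,0,-0.5]],[[0.8,-1,0],[0,0,-0.5]],[[0.8,-1,0],[0,0,-0.5]],[[0.8,-1,0],[0,0,-0.5]]]'

```text
time: 2.1
tcp_pos: [0.4686, 0.3034, 0.2313]
ee_rot: [[-0.556, 0.831, 0.0], [0.831, 0.556, 0.0], [-0.0, 0.0, -1.0]]
ft_force: [0.1, -0.7, -0.3]
opening: 0.0854
gripper_force: 0.0
```

>>> apply_moves --rows '[[[0,-1,0],[0,0,-0.5]],[[0,-1,0],[0,0,-0.5]],[[0,-1,0],[0,0,-0.5]],[[0,-1,0],[0,0,-0.5]],[[0,-1,0],[0,0,-0.5]],[[0,-1,0],[0,0,-0.5]],[[0,-1,0],[0,0,-0.5]],[[0,-1,0],[0,0,-0.5]]]'

```text
time: 3.1
tcp_pos: [0.4675, 0.1434, 0.2314]
ee_rot: [[-0.239, 0.971, 0.0], [0.971, 0.239, 0.0], [-0.0, 0.0, -1.0]]
ft_force: [-0.4, 0.2, -0.2]
opening: 0.0851
gripper_force: 0.0
```

>>> apply_moves --rows '[[[0,-1,0],[0,0,-0.5]],[[0,-1,0],[0,0,-0.5]],[[0,-1,0],[0,0,-0.5]],[[0,-1,0],[0,0,-0.5]],[[0,-1,0],[0,0,-0.5]],[[0,-1,0],[0,0,-0.5]],[[0,-1,0],[0,0,0]],[[0,-1,0],[0,0,0]]]'

```text
time: 4.1
tcp_pos: [0.4675, -0.0166, 0.2314]
ee_rot: [[0.019, 1.0, 0.0], [1.0, -0.019, -0.0], [-0.0, 0.0, -1.0]]
ft_force: [0.8, -0.4, -0.7]
opening: 0.0854
gripper_force: 0.0
```

>>> apply_moves --rows '[[[0.35,-1,0],[0,0,0]],[[0,-1,0],[0,0,0]],[[0,-1,0],[0,0,0]],[[0,-0.7,-0.5],[0,0,0]],[[0,0,-1],[0,0,0]],[[0,0,-1],[0,0,0]],[[0,0,-1],[0,0,0]],[[0,0,-1],[0,0,0]]]'

```text
time: 5.1
tcp_pos: [0.4741, -0.0894, 0.14]
ee_rot: [[0.018, 1.0, -0.001], [1.0, -0.018, 0.0], [0.0, -0.001, -1.0]]
ft_force: [0.4, -0.1, -0.5]
opening: 0.0858
gripper_force: 0.0
```

>>> apply_moves --rows '[[[0,0,-1],[0,0,0]],[[0,0,-1],[0,0,0]],[[0,0,-1],[0,0,0]],[[0,0,-1],[0,0,0]],[[0,0,-1],[0,0,0]],[[0,0,-0.5],[0,0,0]],[[0,0,0],[0,0,0]]]'

```text
time: 5.98
tcp_pos: [0.4738, -0.0894, 0.0306]
ee_rot: [[0.018, 1.0, -0.002], [1.0, -0.018, -0.0], [-0.0, -0.002, -1.0]]
ft_force: [0.6, -0.6, -0.7]
opening: 0.0856
gripper_force: 0.0
```

>>> apply_moves --rows '[[[0,0,0],[0,0,0]],[[0,0,0],[0,0,0]],[[0,0,0],[0,0,0]],[[0,0,0],[0,0,0]],[[0,0,0],[0,0,0]],[[0,0,0],[0,0,0]]]' --hand -1 --squeeze 40

```text
time: 6.72
tcp_pos: [0.4751, -0.0893, 0.0322]
ee_rot: [[0.018, 1.0, 0.001], [1.0, -0.018, 0.0], [0.0, 0.001, -1.0]]
ft_force: [-1.6, -0.2, 6.5]
opening: 0.0488
gripper_force: 40.8
```

>>> apply_moves --rows '[[[0,0,0.5],[0,0,0]],[[0,0,1],[0,0,0]],[[0,0,1],[0,0,0]],[[0,0,1],[0,0,0]],[[0,0,1],[0,0,0]],[[0,0,1],[0,0,0]],[[0,0,1],[0,0,0]],[[0.3,-0.5,0],[0,0,0.1]]]'

```text
time: 7.72
tcp_pos: [0.4813, -0.0987, 0.1631]
ee_rot: [[0.008, 1.0, 0.003], [1.0, -0.008, 0.001], [0.001, 0.003, -1.0]]
ft_force: [-0.2, 0.8, -2.4]
opening: 0.0488
gripper_force: 42.2
```

>>> apply_moves --rows '[[[0.5,-1,0],[0,0,0.1]],[[0.5,-1,0],[0,0,0.1]],[[0.5,-1,0],[0,0,0.1]],[[0.5,-1,0],[0,0,0.1]],[[0.5,-1,0],[0,0,0.1]],[[0.5,-1,0],[0,0,0]],[[0.5,-1,0],[0,0,0]],[[0.5,-1,0],[0,0,0]]]'

```text
time: 8.72
tcp_pos: [0.5605, -0.2595, 0.1612]
ee_rot: [[-0.035, 0.999, -0.001], [0.999, 0.035, 0.0], [0.0, -0.001, -1.0]]
ft_force: [0.5, 0.8, -2.0]
opening: 0.0488
gripper_force: 42.1
```

>>> apply_moves --rows '[[[0.5,-1,0],[0,0,0]],[[0.5,-1,0],[0,0,0]],[[0.5,-1,0],[0,0,0]],[[0.5,-0.7,0],[0,0,0]],[[0.2,-0.3,0],[0,0,0]],[[0,0,0],[0,0,0]]]'

```text
time: 9.48
tcp_pos: [0.6042, -0.3391, 0.161]
ee_rot: [[-0.034, 0.999, -0.001], [0.999, 0.034, 0.0], [0.0, -0.001, -1.0]]
ft_force: [0.2, 0.5, -2.2]
opening: 0.0491
gripper_force: 42.0
```

```bash
python3 - <<'E'
from h import *
im,w=cloud("top"); cv2.imwrite("pics/t1.png",im[100:320,200:500,::-1].repeat(2,0).repeat(2,1))
s=read_state(); print(s["tcp_pos"],s["opening"],s["ft_force"],s["ee_rot"][0][1],s["ee_rot"][1][1])
E
```

```text
[ 0.60426287 -0.33868657  0.16112539] 0.04905737167715026 [-0.54077883  1.21390261 -2.59257501] 0.9994041022747991 0.03451150610350163
```

View pics/t1.png

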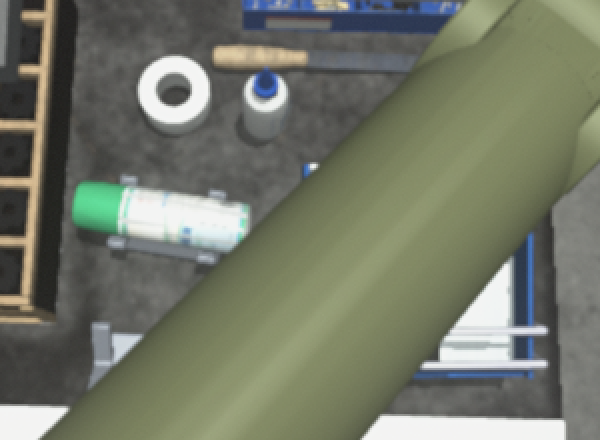

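The arm covers the feeder in this view (crop (250–550, 0–400)); the rest, spray can, bottle and labels are untouched. Lowering to the entry.

>>> apply_moves --rows '[[[0,-0.05,-0.8],[0,0,0]],[[0,0,-0.8],[0,0,0]],[[0,0,-0.8],[0,0,0]],[[0,0,-0.8],[0,0,0]],[[0,0,-0.6],[0,0,0]],[[0,0,-0.2],[0,0,0]],[[0,0,0],[0,0,0]]]'

```text
time: 10.4
tcp_pos: [0.6045, -0.3404, 0.0813]
ee_rot: [[-0.034, 0.999, -0.0], [0.999, 0.034, -0.0], [-0.0, -0.0, -1.0]]
ft_force: [-0.4, -0.3, -1.1]
opening: 0.0489
gripper_force: 42.0
```

```bash
python3 - <<'E'
from h import *
im,w=cloud("side"); cv2.imwrite("pics/s1.png",cv2.resize(im[90:290,180:440,::-1],None,fx=2.5,fy=2.5))
E
```

```text
(no output)
```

View pics/s1.png

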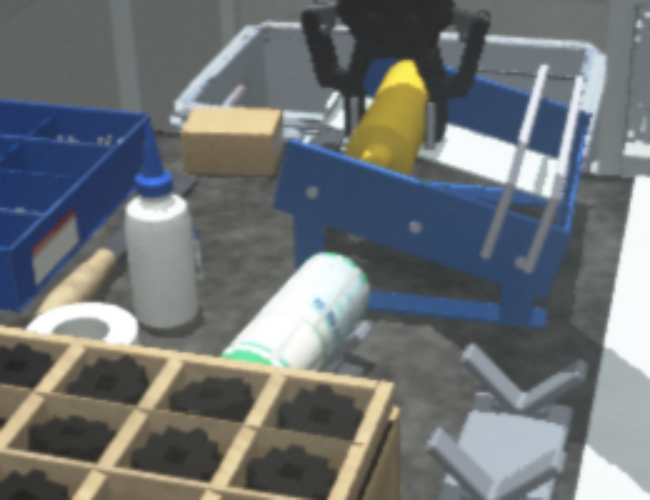

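Held cartridge (crop (390,120)) sits between the side plates over the raised end, upslope of the hoops. Releasing.

>>> apply_moves --rows '[[[0,0,0],[0,0,0]],[[0,0,0],[0,0,0]],[[0,0,0],[0,0,0]],[[0,0,0],[0,0,0]],[[0,0,0.3],[0,0,0]],[[0,0,0.5],[0,0,0]],[[0,0,1],[0,0,0]],[[0,0,1],[0,0,0]]]' --hand 0.7

```text
time: 11.45
tcp_pos: [0.605, -0.3405, 0.1395]
ee_rot: [[-0.035, 0.999, 0.001], [0.999, 0.035, -0.001], [-0.001, 0.001, -1.0]]
ft_force: [0.4, 0.1, 0.3]
opening: 0.0727
gripper_force: 0.0
```

>>> apply_moves --rows '[[[0,0,1],[0,0,0]],[[0,0,1],[0,0,0]],[[0,0.3,1],[0,0,-0.2]],[[0,1,0.5],[0,0,-0.3]],[[0,1,0.5],[0,0,-0.3]],[[0,1,0],[0,0,-0.3]],[[0,1,0],[0,0,-0.3]],[[0,1,0],[0,0,-0.3]]]' --hand 1

```text
time: 12.45
tcp_pos: [0.6046, -0.2331, 0.2181]
ee_rot: [[0.115, 0.993, 0.0], [0.993, -0.115, 0.0], [0.0, 0.0, -1.0]]
ft_force: [0.0, -1.3, -0.7]
opening: 0.0851
gripper_force: 0.0
```

```bash
python3 - <<'E'
from h import *
im,w=cloud("side"); cv2.imwrite("pics/s2.png",cv2.resize(im[90:290,180:440,::-1],None,fx=2.5,fy=2.5))
hsv=cv2.cvtColor(im,cv2.COLOR_RGB2HSV);k=(hsv[...,0]>20)&(hsv[...,0]<32)&(hsv[...,1]>150)&~np.isnan(w[...,0])&(w[...,1]<-.2)&(w[...,0]>.4)&(w[...,0]<.7)
q=w[k];print(len(q),q.min(0),np.median(q,0),q.max(0))
E
```

```text
363 [ 0.48299503 -0.42037292  0.06854668] [ 0.49383187 -0.33707486  0.0873567 ] [ 0.50592786 -0.27004818  0.09019752]
```

View pics/s2.png

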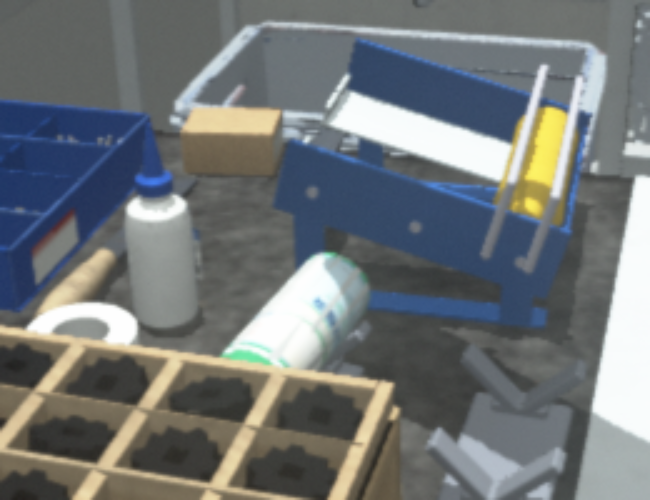

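The cartridge (crop (535,165)) lies at the front stop under the hoops. Now the spray can.

>>> apply_moves --rows '[[[0.2,1,0],[0,0,-0.3]],[[0.2,1,0],[0,0,0]],[[0.2,1,0],[0,0,0]],[[0.1,1,0],[0,0,0]],[[0,1,0],[0,0,0]],[[0,1,0],[0,0,0]],[[0,0.7,-0.3],[0,0,0]],[[0,0,-1],[0,0,0]]]'

```text
time: 13.5
tcp_pos: [0.6194, -0.0987, 0.1913]
ee_rot: [[0.137, 0.991, 0.002], [0.991, -0.137, 0.0], [0.001, 0.002, -1.0]]
ft_force: [0.8, -0.5, 0.5]
opening: 0.0852
gripper_force: 0.0
```

>>> apply_moves --rows '[[[0,0,-1],[0,0,0]],[[0,0,-1],[0,0,0]],[[0,0,-1],[0,0,0]],[[0,0,-1],[0,0,0]],[[0,0,-1],[0,0,0]],[[0,0,-1],[0,0,0]],[[0,0,-1],[0,0,0]],[[0,0,-1],[0,0,0]]]'

```text
time: 14.5
tcp_pos: [0.6186, -0.1002, 0.03]
ee_rot: [[0.14, 0.99, 0.0], [0.99, -0.14, -0.0], [-0.0, 0.0, -1.0]]
ft_force: [-0.4, -0.3, 0.2]
opening: 0.0855
gripper_force: 0.0
```

>>> apply_moves --rows '[[[0,0,0],[0,0,0]],[[0,0,0],[0,0,0]],[[0,0,0],[0,0,0]],[[0,0,0],[0,0,0]],[[0,0,0],[0,0,0]],[[0,0,0],[0,0,0]]]' --hand -1 --squeeze 40

```text
time: 15.25
tcp_pos: [0.6182, -0.1005, 0.0322]
ee_rot: [[0.14, 0.99, -0.0], [0.99, -0.14, 0.0], [0.0, -0.0, -1.0]]
ft_force: [-5.5, 0.0, 6.0]
opening: 0.0484
gripper_force: 42.1
```

>>> apply_moves --rows '[[[0,0,0.6],[0,0,0]],[[0,0,1],[0,0,0]],[[0,0,1],[0,0,0]],[[0,0,1],[0,0,0]],[[0,0,1],[0,0,0]],[[0,0,1],[0,0,0]],[[0,0,1],[0,0,0]],[[0,-0.5,0],[0,0,0.2]]]'

```text
time: 16.25
tcp_pos: [0.62, -0.1098, 0.1654]
ee_rot: [[0.119, 0.993, 0.004], [0.993, -0.119, 0.0], [0.001, 0.004, -1.0]]
ft_force: [-0.5, 0.7, -2.0]
opening: 0.0481
gripper_force: 42.2
```

>>> apply_moves --rows '[[[-0.1,-1,0],[0,0,0.3]],[[-0.1,-1,0],[0,0,0.3]],[[-0.1,-1,0],[0,0,0.3]],[[-0.1,-1,0],[0,0,0.3]],[[-0.1,-1,0],[0,0,0.3]],[[-0.1,-1,0],[0,0,0.3]],[[-0.1,-1,0],[0,0,0]],[[0,-1,0],[0,0,0]]]'

```text
time: 17.25
tcp_pos: [0.604, -0.2716, 0.1628]
ee_rot: [[-0.034, 0.999, -0.001], [0.999, 0.034, 0.0], [0.0, -0.001, -1.0]]
ft_force: [-0.5, 0.4, -2.5]
opening: 0.048
gripper_force: 42.2
```

>>> apply_moves --rows '[[[0,-1,0],[0,0,0]],[[0,-1,0],[0,0,0]],[[0,-1,0],[0,0,0]],[[0,-0.6,0],[0,0,0]],[[0,0,0],[0,0,0]],[[0,0,0],[0,0,0]]]'

```text
time: 18.0
tcp_pos: [0.6049, -0.3413, 0.1632]
ee_rot: [[-0.035, 0.999, 0.0], [0.999, 0.035, 0.001], [0.001, 0.0, -1.0]]
ft_force: [0.0, 0.5, -2.2]
opening: 0.0482
gripper_force: 42.2
```

```bash
python3 - <<'E'
from h import *
im,w=cloud("side"); hsv=cv2.cvtColor(im,cv2.COLOR_RGB2HSV)
k=(hsv[...,0]>55)&(hsv[...,0]<85)&(hsv[...,1]>120)&(w[...,2]>.13)&(w[...,2]<.25)&(w[...,1]<-.15)&(w[...,0]<.7)
q=w[k];print(len(q),np.percentile(q,[1,50,99],axis=0).round(4))
E
```

```text
277 [[ 0.5802 -0.2951  0.1857]
 [ 0.5952 -0.2713  0.1993]
 [ 0.6195 -0.2535  0.2036]]
```

>>> apply_moves --rows '[[[0,-0.1,-0.8],[0,0,0]],[[0,0,-0.8],[0,0,0]],[[0,0,-0.8],[0,0,0]],[[0,0,-0.8],[0,0,0]],[[0,0,-0.6],[0,0,0]],[[0,0,-0.3],[0,0,0]],[[0,0,0],[0,0,0]]]'

```text
time: 18.92
tcp_pos: [0.6044, -0.3442, 0.081]
ee_rot: [[-0.034, 0.999, -0.0], [0.999, 0.034, 0.0], [0.0, -0.0, -1.0]]
ft_force: [0.6, 0.0, -3.0]
opening: 0.0476
gripper_force: 42.1
```

>>> apply_moves --rows '[[[0,0,0],[0,0,0]],[[0,0,0],[0,0,0]],[[0,0,0],[0,0,0]],[[0,0,0],[0,0,0]],[[0,0,0.3],[0,0,0]],[[0,0,0.5],[0,0,0]],[[0,0,1],[0,0,0]],[[0,0,1],[0,0,0]]]' --hand 0.7

```text
time: 19.92
tcp_pos: [0.605, -0.3445, 0.1395]
ee_rot: [[-0.034, 0.999, 0.001], [0.999, 0.034, -0.001], [-0.001, 0.001, -1.0]]
ft_force: [0.1, -0.9, 0.2]
opening: 0.0727
gripper_force: 0.0
```

>>> apply_moves --rows '[[[0,0,1],[0,0,0]],[[0,0,1],[0,0,0]],[[0,0,1],[0,0,0]],[[0,0.5,1],[0,0,0]],[[0,1,0],[0,0,0]],[[0,1,0],[0,0,0]],[[0,1,0],[0,0,0]],[[0,0.5,0],[0,0,0]]]'

```text
time: 20.92
tcp_pos: [0.605, -0.2621, 0.2176]
ee_rot: [[-0.036, 0.999, 0.0], [0.999, 0.036, 0.001], [0.001, 0.0, -1.0]]
ft_force: [-0.1, -0.3, 0.6]
opening: 0.0729
gripper_force: 0.0
```

```bash
python3 - <<'E'
from h import *
im,w=cloud("side"); cv2.imwrite("pics/s3.png",cv2.resize(im[90:290,180:440,::-1],None,fx=2.5,fy=2.5))
hsv=cv2.cvtColor(im,cv2.COLOR_RGB2HSV)
B=(w[...,0]>.45)&(w[...,0]<.68)&(w[...,1]<-.25)&(w[...,1]>-.44)&(w[...,2]>.085)&(w[...,2]<.13)
for x in np.arange(.47,.62,.01):
    k=B&(abs(w[...,0]-x)<.005)&(abs(w[...,1]+.34)<.05); print(x.round(3),k.sum(),w[k][:,2].max().round(4) if k.any() else '')
E
```

```text
0.47 18 0.1062
0.48 72 0.1067
0.49 114 0.0898
0.5 158 0.1142
0.51 75 0.1147
0.52 34 0.0914
0.53 161 0.1006
0.54 134 0.1045
0.55 123 0.1044
0.56 94 0.1036
0.57 37 0.0974
0.58 0 
0.59 0 
0.6 0 
0.61 0 
0.62 0
```

View pics/s3.png

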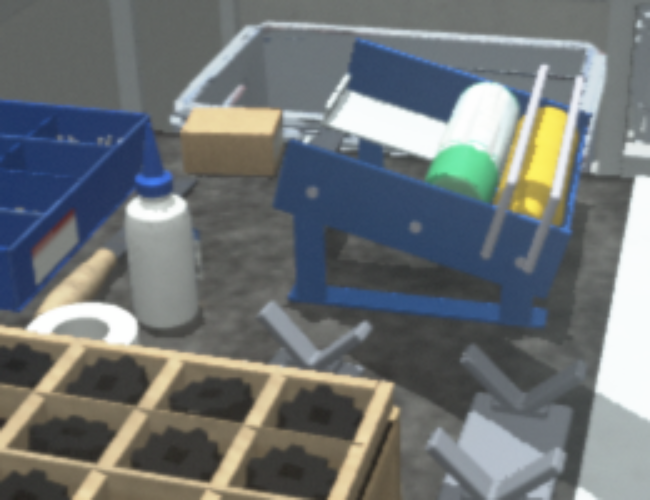

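The spray can (crop (475,140)) lies against the cartridge (540,165). Its top is at x≈0.548 and z≈0.104, which matches the second place.

```bash
python3 -c "
from h import *
print(hand_in())"
```

```text
the job is handed in; nothing more can be done
None
```

The feeder is loaded and the job handed in at about 21 s: the cartridge lies at the front stop with the spray can resting against it, and the glue bottle and label roll were left where they stood.

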